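# Index the dish carousel to its next stop

## Task

Bring the next dish under the reading head: draw the carousel's spring index pin up out of its hole by its black knob, turn the carousel counter-clockwise (seen from above), and let the pin drop fully home into the next hole of the index track, then let go of it. Find the hole gently by feel: never force the pin sideways against a hole or press it hard onto the track, and leave the bottle, the tip box and the dishes beside the carousel where they are.

Things in the scene. Friction and masses are not known exactly. Their poses are not given: they have to be found in the camera images.
- base: Fixed round white base, 316 mm across, 12 mm thick; origin at the centre of its underside on the bench, on the carousel's vertical turning axis. A steel index track 40 mm wide with the holes runs round it 125 mm from the axis, top 30 mm above the bench near the first hole, 29 mm further on. Opposite the first hole a white reading head 123 mm high overhangs the dishes; keep clear of it.
- first_hole (a point): Mouth centre of the first hole (pin starts in it), 125 mm from the axis. Holes are 12 mm wide, 14 mm deep, the track flat between them. The next hole is in a track sector that the last user clamped by hand: 34 to 50 degrees counter-clockwise of this one about the axis, not measured, to be found by sight or feel. One more hole, not wanted, follows 36 degrees after it.
- carousel: Fixed spindle of the carousel, same origin and axes as the base. The turning aluminium carousel on it is 196 mm across, its top 48 mm above the bench, with five small dishes (37 mm wide, tops at 63 mm) fixed on the half away from the pin. Its index arm ends in a boss 28 mm wide, top 56 mm above the bench, which carries the pin.
- turn (a joint): Turning angle of the carousel, rad, 0 at the start hole, positive counter-clockwise from above, stops at -0.05 and 1.55. It stays where it is left (friction about 0.06 N m).
- pin (a joint): Height of the spring index pin, m: 0 fully home, 0.020 fully drawn (end stop), 0.009 to 0.010 (soft contact: down to 0.008) with its tip resting on the track between holes. Its spring pushes it down with 4 N at 0, 6 N at 0.010, 8 N at 0.020, and its own weight adds 0.9 N. The pin is 10 mm thick with a round tip and stands 10 mm deep in the first hole, 9 mm in the next.
- knob (a point): Centre of the pin's black round upright knob, 26 mm across (29 mm rim at its very foot) and 32 mm high, 125 mm from the turning axis, rising and turning with the pin; 80 mm above the bench when the pin is home (knob from 64 to 96 mm). The boss top is 24 mm below this point when the pin is home.
- bottle: Bystander: clear bottle 56 mm wide, 110 mm high, origin at the centre of its underside.
- tip_box: Bystander: grey box with a clear lid, 85 x 120 x 58 mm, origin at the centre of its underside.
- dishes: Bystander: two stacked flat dishes, 92 mm wide, 31 mm high together, origin at the centre of the underside.

How it is judged:
By the outcome, as a careful person would: the job done as asked, in the order asked, and still so for the second after the job is handed in, with the robot touching nothing.
It also fails if it takes over 43 s, if anything falls off the work surface, if the arm or the gripper's body presses on something with over 40 N, if the wrist force passes 120 N, or if a joint passes its speed limit or range.

## Robot

A 6-joint arm with a two-finger parallel gripper is mounted at the origin on the work surface. World frame = base frame: x ahead of the robot, y to its left, z up, the work surface at z = 0. Lengths are in m, angles in rad, forces in N, time in s.
With the tool pointing down it reaches from about 0.2 to 0.875 m from the base axis. Payload 3.4 kg.
Tool frame: the origin (TCP) lies between the finger pads; the fingertips stand 25 mm ahead of it and the grasp point (between the pads) lies 6 mm ahead of it (r.nose_length is the z of the fingertips in the tool frame, in m); z points along the fingers, x is the direction in which the jaws open and shut, and the axes are right-handed (so a half turn about z gives the same grasp; the last joint's range is limited). The gripper opens to 94 mm and grips with 3 to 60 N. Pads are 16 mm wide; open, the fingers measure 119 mm over their backs; the gripper's body (75 mm by 177 mm) begins 78 mm behind the grasp point.
Start: joints at [-1.466, 0.276, 1.505, -0, 1.361, -0.121], TCP at [0.129, -0.56, 0.23] pointing down, gripper open.
Joint ranges: [-2.89, 2.89], [-0.75, 2.08], [0.22, 2.7], [-1.18, 4.32], [0.11, 2.71], [-2.7, 2.7]. Speed limits (rad/s): [2.57, 2.57, 3.14, 3.14, 3.14, 3.14].

## Interface

Orientations are given as a unit quaternion [w, x, y, z].
In Python, from plant import r, gripper_to, inverse_kinematics, vision, models, telemetry gives the robot as it stands. Calls block until the motion is done:
- r.move_to(position, orientation): joint-space move of the TCP to a pose.
- r.move_l(position, rot=None, vel=0.15, guard=None): straight line of the TCP; rot=None keeps the orientation; vel is the mean speed in m/s. With guard (N) it stops when the force on the tool has changed by that much, and returns True; else False.
- r.movej(angles): joint-space move.
- gripper_to(opening, f_grip=None): finger opening in m; f_grip is the grip in N (None keeps the last); returns when the fingers have stopped.
- r.hold(seconds).
- inverse_kinematics(position, orientation): joint angles nearest the present ones, or None.
- vision.snapshot(name): name is "scene" or "top" or "wrist"; returns the picture (420x560x3 uint8, red, green, blue); there is no depth.
- vision.get_calibration(name): a dict with "fx", "fy", "cx", "cy" (pixels), "position" and "orientation" of the camera in the world. Camera axes: x right, y down, z forward; pixel columns grow to the right and rows downward; lengths in m; the calibration is good to about 2 mm. A picture is of the moment at which its call begins: read the wrist's pose just before it. get_calibration takes no time and is no camera call; for the wrist camera it gives the pose at the moment of the call.
A pose or a line that the arm cannot do raises r.PlanningError and nothing moves.
- r.sign_off(): hands the job in, once; it reports no verdict.
Trained networks look in the newest picture that a camera, given by its name, has taken for a name from the list of things; names that differ only in an ending like _2 or _b are one class to them, and where a whole thing is asked for, a point or a joint stands for the part that bears it (a point fixed in the world has none). Each returns a list of dicts, best first, with "score" (0 to 1); they miss things now and then, are a little off and sometimes report something else, mostly with a low value. They report only what shows in the picture. A call takes as long as a camera call.
- models.boxes_of(thing, camera): "at" ([x, y, z] in m, in world coordinates, good to about 4 mm: the middle of the surface that is visible of it).
- models.regions_of(thing, camera): "pixels" (420x560 bool, what is visible of it).
- models.mark_of(thing, camera): "at" ([x, y, z] in m, in world coordinates, good to about 4 mm: a listed point, or the origin of a listed thing).
Readings, each from a call of its own:
- telemetry.current_t(): time.
- telemetry.current_joints(): joint angles.
- telemetry.current_dq(): joint speeds.
- telemetry.current_joint_efforts(): joint torques, N m.
- telemetry.current_ee_pos(): TCP position.
- telemetry.current_tool_rot(): TCP orientation.
- telemetry.current_wrist_force(): force on the tool from outside, world axes, zero at the start.
- telemetry.current_torque(): the same for the moment, N m.
- telemetry.current_opening(): finger opening in m.
Only numpy, scipy, OpenCV 4.12 (cv2) and the standard library are available. Lean on these libraries where they do the work, as an engineer would, in place of code of your own. Each camera call takes 0.05 s, during which the arm holds its last target.

## Working session

There is one attempt and no reset: what is moved stays moved. The work goes in short steps, each a Python script; the robot and the scene stay as the last script left them, time stands still between calls to the robot, and variables do not carry over. Pictures are saved under pics/ and viewed, and the job is handed in when it is done.

```bash
mkdir -p pics; ls
python3 - <<'E'
from plant import r, gripper_to, inverse_kinematics, vision, models, telemetry
import cv2
print(telemetry.current_t(), telemetry.current_tool_rot(), r.nose_length)
for c in ["scene","top","wrist"]:
    im=vision.snapshot(c); cv2.imwrite(f"pics/a_{c}.png",im[:,:,::-1])
    k=vision.get_calibration(c); print(c,k)
    for t in ["base","first_hole","knob","carousel","bottle","tip_box","dishes"]:
        if c=="wrist" and t in("bottle","tip_box","dishes"): continue
        m=models.mark_of(t,c); print(t,[(round(d["score"],2),[round(float(v),4) for v in d["at"]]) for d in m[:2]])
print(telemetry.current_t())
E
```

```text
pics
0.0 [-6.57944596e-04  7.82265956e-01 -6.22943923e-01 -6.40919428e-04] 0.025
scene {'fx': 423.9667074774096, 'fy': 423.9667074774096, 'cx': 276.46294487754136, 'cy': 215.26653156678688, 'position': array([0.91187549, 0.59312732, 1.15158523]), 'orientation': array([-0.07737331,  0.25124154,  0.92297834, -0.28107302])}
base []
first_hole [(0.94, [0.4372, 0.1236, 0.0328]), (0.21, [0.4375, 0.1213, 0.082])]
knob [(0.45, [0.4407, 0.1227, 0.0811])]
carousel [(0.62, [0.5556, 0.089, -0.0017])]
bottle [(0.8, [0.5958, 0.3836, -0.0004])]
tip_box [(0.91, [0.4631, -0.4192, -0.0026])]
dishes [(0.68, [0.4341, 0.1245, 0.0345]), (0.67, [0.4681, 0.3895, -0.0022])]
top {'fx': 519.8680768151258, 'fy': 519.8680768151258, 'cx': 279.66240819355653, 'cy': 214.13292328425192, 'position': array([ 0.46567057, -0.03660023,  1.38835322]), 'orientation': array([ 0.02214713, -0.7034932 ,  0.71014789, -0.01722769])}
base []
first_hole [(0.74, [0.4381, 0.1203, 0.0278])]
knob [(0.45, [0.438, 0.1299, 0.0797])]
carousel [(0.98, [0.5597, 0.0961, -0.0028])]
bottle [(0.74, [0.5974, 0.3817, -0.0018])]
tip_box [(0.89, [0.4594, -0.4197, 0.0011])]
dishes [(0.72, [0.4693, 0.3899, -0.0])]
wrist {'fx': 295.5544326155037, 'fy': 295.5544326155037, 'cx': 277.5161765517898, 'cy': 209.46710403220413, 'position': array([ 0.21023925, -0.54219207,  0.3851098 ]), 'orientation': array([ 0.11292905,  0.7738544 , -0.61674851, -0.08954147])}
base []
first_hole []
knob []
carousel []
1.05
```

View pics/a_scene.png

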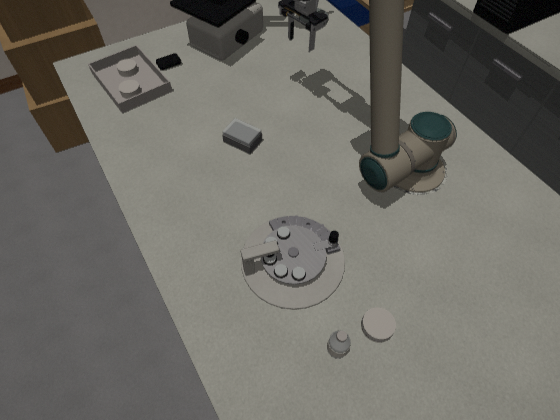

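View pics/a_top.png

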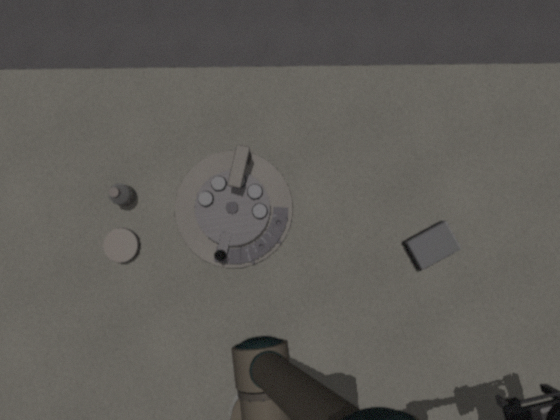

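```bash
cat > h.py <<'E'
from plant import r, gripper_to, inverse_kinematics, vision, models, telemetry
import numpy as np, cv2
from scipy.spatial.transform import Rotation as R
def quat(xdir):  # tool down, tool x along xdir (angle)
    x=np.array([np.cos(xdir),np.sin(xdir),0]); z=np.array([0,0,-1.]); y=np.cross(z,x)
    q=R.from_matrix(np.c_[x,y,z]).as_quat(); return np.array([q[3],q[0],q[1],q[2]])
def rotm(q): return R.from_quat([q[1],q[2],q[3],q[0]]).as_matrix()
def pix(cam,p,k=None):
    k=k or vision.get_calibration(cam); M=rotm(k["orientation"]); c=M.T@(np.array(p)-k["position"])
    return np.array([k["fx"]*c[0]/c[2]+k["cx"],k["fy"]*c[1]/c[2]+k["cy"]])
def back(k,uv,z):
    d=rotm(k["orientation"])@np.array([(uv[0]-k["cx"])/k["fx"],(uv[1]-k["cy"])/k["fy"],1.])
    return k["position"]+d*(z-k["position"][2])/d[2]
E
python3 - <<'E'
from h import *
im=cv2.imread("pics/a_top.png")[130:290,150:320]; cv2.imwrite("pics/a_topz.png",cv2.convertScaleAbs(cv2.resize(im,None,fx=3.5,fy=3.5,interpolation=cv2.INTER_CUBIC),alpha=1.6))
im=cv2.imread("pics/a_scene.png")[200:320,220:370]; cv2.imwrite("pics/a_scenez.png",cv2.resize(im,None,fx=5,fy=5,interpolation=cv2.INTER_CUBIC))
C=np.array([.5577,.0935]);a0=np.arctan2(.124-C[1],.438-C[0]);print(np.degrees(a0))
for s in (0,1):
  for dz in (0,.1):
    for da in (0,22,50):
      a=a0+np.radians(da); p=np.r_[C+.125*np.array([np.cos(a),np.sin(a)]),.086+dz]
      q=quat(a+np.pi/2+s*np.pi); j=inverse_kinematics(p,q); print(s,dz,da,None if j is None else np.round(j,2))
E
```

```text
165.705010415764
0 0 0 [ 0.12  0.23  1.97 -0.    0.94  1.94]
0 0 22 [ 0.02  0.21  2.   -0.    0.93  1.45]
0 0 50 [-0.11  0.24  1.97 -0.    0.94  0.84]
0 0.1 0 [ 0.12  0.13  1.82 -0.    1.2   1.94]
0 0.1 22 [ 0.02  0.11  1.84 -0.    1.19  1.45]
0 0.1 50 [-0.11  0.13  1.81 -0.    1.2   0.84]
1 0 0 [ 0.12  0.23  1.97 -0.    0.94 -1.2 ]
1 0 22 [ 0.02  0.21  2.   -0.    0.93 -1.69]
1 0 50 [-0.11  0.24  1.97 -0.    0.94 -2.3 ]
1 0.1 0 [ 0.12  0.13  1.82 -0.    1.2  -1.2 ]
1 0.1 22 [ 0.02  0.11  1.84 -0.    1.19 -1.69]
1 0.1 50 [-0.11  0.13  1.81 -0.    1.2  -2.3 ]
```

View pics/a_topz.png

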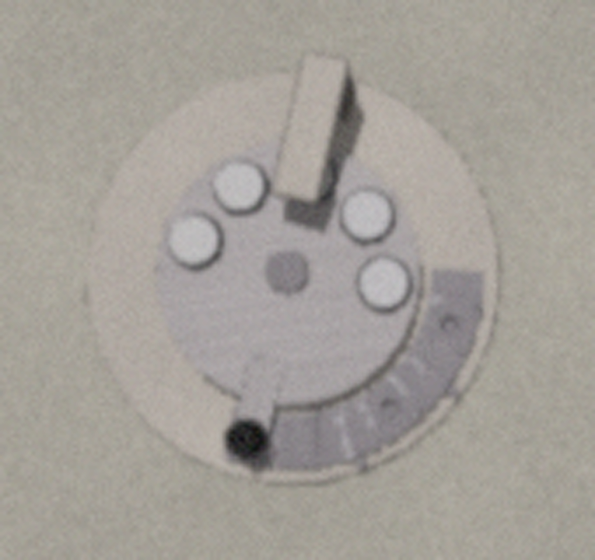

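View pics/a_scenez.png

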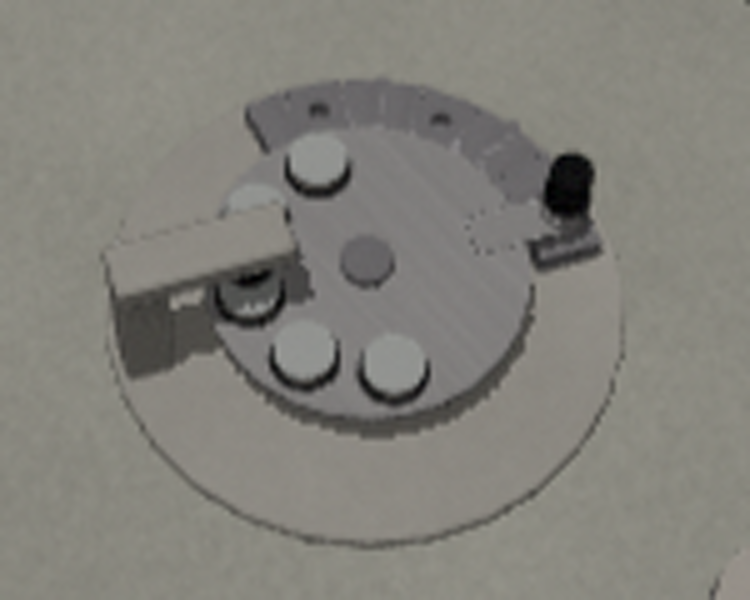

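Run:
```python
from h import *
k=vision.get_calibration("top")
sp=back(k,np.array([287,272])/3.5+[150,130],.05); h2=back(k,np.array([388,403])/3.5+[150,130],.029);h3=back(k,np.array([450,322])/3.5+[150,130],.029);kn=back(k,np.array([246,438])/3.5+[150,130],.096)
print(sp,h2,h3,kn)
for p in(kn,h2,h3): d=p-sp; print(np.degrees(np.arctan2(d[1],d[0]))%360,np.hypot(d[0],d[1]))
C=np.array([.5577,.0935]); a=np.radians(165.7+15)
r.move_to(np.r_[C+.135*np.array([np.cos(a),np.sin(a)]),.22],quat(a+np.pi/2))
gripper_to(.06,25)
k=vision.get_calibration("wrist"); im=vision.snapshot("wrist"); cv2.imwrite("pics/b_w.png",im[:,:,::-1])
print(k, telemetry.current_t(), telemetry.current_wrist_force())
for t in ["base","first_hole","knob","carousel"]:
    m=models.mark_of(t,"wrist"); print(t,[(round(d["score"],2),[round(float(v),4) for v in d["at"]]) for d in m[:2]])
print(models.boxes_of("knob","wrist")[:2])
```

```text
[0.55810821 0.09527741 0.05      ] [0.46088376 0.02235678 0.029     ] [ 0.52090874 -0.02444393  0.029     ] [0.43727908 0.12031114 0.096     ]
168.29490102521916 0.12339515442337148
216.8707624972491 0.12153193694032773
252.73908849911732 0.12536745821778755
{'fx': 295.5544326155037, 'fy': 295.5544326155037, 'cx': 277.5161765517898, 'cy': 209.46710403220413, 'position': array([0.50631998, 0.09247096, 0.3746014 ]), 'orientation': array([ 0.1026757 ,  0.70373491, -0.69570814, -0.10102008])} 4.3333 [-0.18198467 -0.45588807  0.48380047]
base []
first_hole [(0.59, [0.44, 0.1219, 0.03])]
knob [(0.97, [0.44, 0.1254, 0.0779])]
carousel [(0.7, [0.558, 0.095, -0.0025])]
[{'at': [0.4469, 0.1237, 0.0966], 'score': 0.76}]
```

View pics/b_w.png

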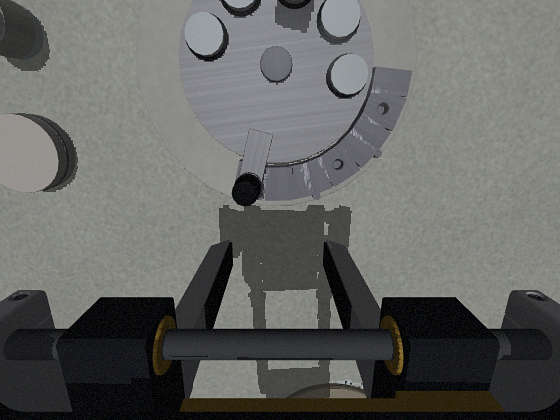

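Run:
```python
from h import *
im=cv2.imread("pics/b_w.png")[40:215,220:420]; cv2.imwrite("pics/b_wz.png",cv2.resize(im,None,fx=4,fy=4,interpolation=cv2.INTER_CUBIC)[:600])
```

```text
(no output)
```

View pics/b_wz.png

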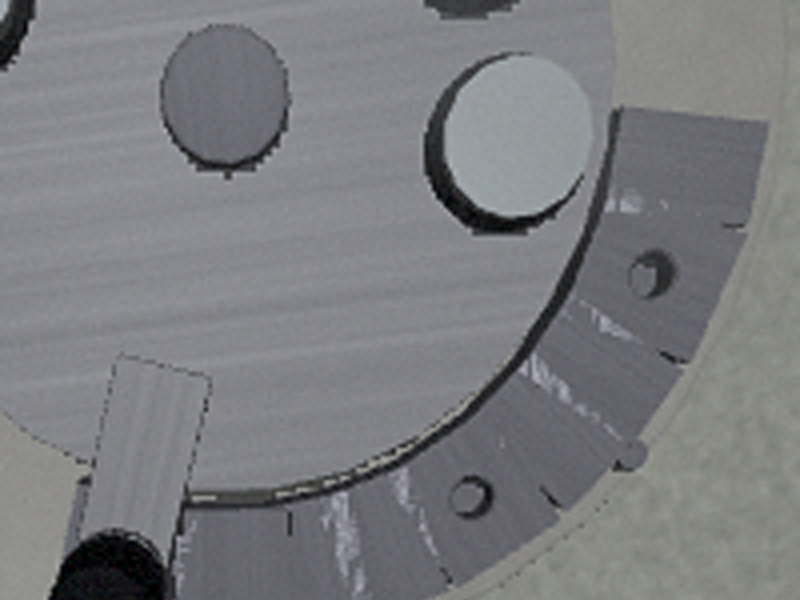

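Run:
```python
from h import *
k={'fx': 295.5544326155037, 'fy': 295.5544326155037, 'cx': 277.5161765517898, 'cy': 209.46710403220413, 'position': np.array([0.50631998, 0.09247096, 0.3746014 ]), 'orientation': np.array([ 0.1026757 ,  0.70373491, -0.69570814, -0.10102008])}
z=lambda u,v:np.array([u/4+220,v/4+40])
h2=back(k,z(472,496),.029)[:2];h3=back(k,z(653,274),.029)[:2]
print(h2,h3,np.linalg.norm(h3-h2))
m=(h2+h3)/2; d=(h3-h2)/np.linalg.norm(h3-h2); n=np.array([-d[1],d[0]]); ax=m+n*.125*np.cos(np.radians(18)); print("axis",ax)
def ang(p,c=ax): p=p[:2]-c; return np.degrees(np.arctan2(p[1],p[0]))%360, np.hypot(*p)
print(ang(h2),ang(h3))
im=cv2.imread("pics/b_w.png").max(2)[165:210,225:270]; ys,xs=np.where(im<25)
print("dark",xs.min()+225,xs.max()+225,ys.min()+165,ys.max()+165)
# arm corners at .048/.056
for hh in(.048,.052,.056):
  A=[back(k,z(*q),hh)[:2] for q in((117,355),(210,380),(92,465),(183,500))]
  inn=(A[0]+A[1])/2; out=(A[2]+A[3])/2; print(hh,ang(inn),ang(out),np.linalg.norm(A[0]-A[1]))
for p in ([.44,.1254,.096],[.438,.124,.096]): print(pix("wrist",p,k))
sp=[back(k,z(226,95),hh) for hh in(.048,.055,.06)]; print(sp)
```

```text
[0.45968585 0.02112193] [ 0.52154812 -0.02471686] 0.07699437676355782
axis [0.5613937  0.09372008]
(np.float64(215.51890634635217), np.float64(0.1249599086981759)) (np.float64(251.40558348426856), np.float64(0.12495990869817587))
dark 232 260 174 205
0.048 (np.float64(166.20961235815457), np.float64(0.06780777686162962)) (np.float64(166.35800098870794), np.float64(0.09932338730715036)) 0.02558883466126981
0.052 (np.float64(166.35841608180755), np.float64(0.06762895672976073)) (np.float64(166.45892082079928), np.float64(0.09875896244273186)) 0.02527543937684949
0.056 (np.float64(166.50800779088428), np.float64(0.06745059517246779)) (np.float64(166.5610005117923), np.float64(0.09819484749694626)) 0.024962044092429154
[242.4774016  192.69768243]
[243.96864538 194.72535222]
[array([0.56202474, 0.09391457, 0.048     ]), array([0.56083083, 0.09388363, 0.055     ]), array([0.55997803, 0.09386153, 0.06      ])]
```

```bash
cat >> h.py <<'E'
C=np.array([.560,.094]); A0=np.radians(166.3); RR=.125
def P(da,z,rad=RR):
    a=A0+np.radians(da); return np.r_[C+rad*np.array([np.cos(a),np.sin(a)]),z]
def Q(da): return quat(A0+np.radians(da)+np.pi/2)
def loc(v,da):  # radial, tangential(ccw), z
    a=A0+np.radians(da); return np.round([v[0]*np.cos(a)+v[1]*np.sin(a),-v[0]*np.sin(a)+v[1]*np.cos(a),v[2]],4)
E
python3 - <<'E'
from h import *
r.move_to(P(0,.13),Q(0))
r.move_l(P(0,.09),vel=.08,guard=6)
f0=telemetry.current_wrist_force(); print("free",loc(f0,0))
im=vision.snapshot("wrist"); cv2.imwrite("pics/c_w.png",im[:,:,::-1])
gripper_to(.02,3)
f=telemetry.current_wrist_force(); print(loc(f-f0,0),telemetry.current_opening(),telemetry.current_ee_pos()-P(0,.09),telemetry.current_t())
np.save("f0.npy",f0)
E
```

```text
free [ 0.109   0.3442 -0.0291]
[ 0.0348 -0.9501  0.4867] 0.025980878482733262 [2.85949330e-05 4.98304695e-05 4.36165806e-05] 6.3833
```

View pics/c_w.png

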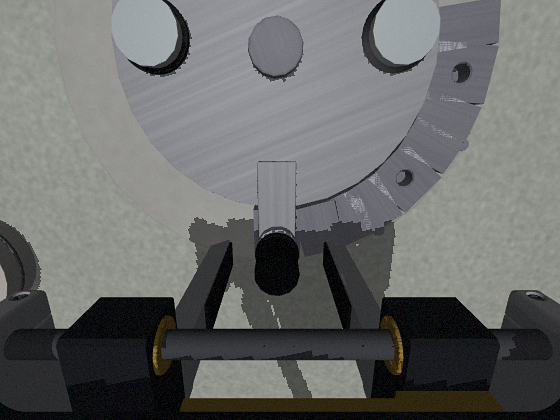

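Run:
```python
from h import *
k=vision.get_calibration("wrist")
h2=back(k,(404.3,177.3),.029)[:2];h3=back(k,(461,72),.029)[:2]; print(h2,h3,np.linalg.norm(h2-h3))
for h in(h2,h3): d=h-C; print(np.degrees(np.arctan2(d[1],d[0])-A0)%360,np.hypot(*d))
f0=np.load("f0.npy")
gripper_to(.02,25); print(loc(telemetry.current_wrist_force()-f0,0))
print("guard",r.move_l(P(0,.104),vel=.03,guard=25))
print(loc(telemetry.current_wrist_force()-f0,0),telemetry.current_ee_pos()[2],telemetry.current_t())
im=vision.snapshot("wrist"); cv2.imwrite("pics/d_w.png",im[:,:,::-1])
```

```text
[0.45936535 0.02186799] [ 0.52157011 -0.02344329] 0.0769580655897216
49.331859690182 0.12381582515057772
85.58082466790768 0.12357096039342853
[ 0.637  -0.5635  1.3396]
guard False
[-1.6706 -0.6136 -8.0561] 0.10385295941519522 7.2167
```

View pics/d_w.png

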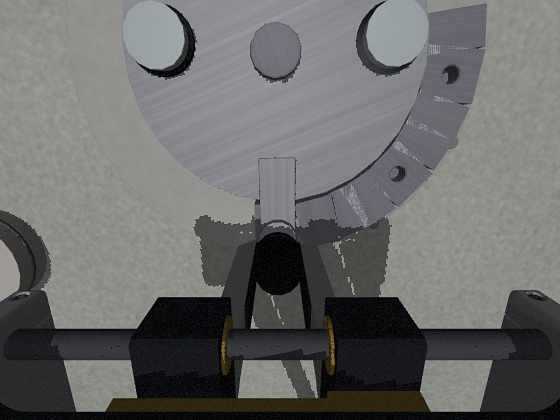

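Run:
```python
from h import *
f0=np.load("f0.npy")
for da in np.arange(5,46,5):
    g=r.move_l(P(da,.104),rot=Q(da),vel=.06,guard=15)
    print(da,g,loc(telemetry.current_wrist_force()-f0,da),round(telemetry.current_t(),2), round(telemetry.current_torque()[2],2))
    if g: break
im=vision.snapshot("wrist"); cv2.imwrite("pics/e_w.png",im[:,:,::-1])
```

```text
5 False [-2.2871  0.4683 -8.4205] 7.6 0.03
10 False [-2.445  -0.7379 -7.3526] 7.93 0.0
15 False [-2.024   0.2053 -7.7353] 8.27 -0.03
20 False [-3.4593 -0.6027 -8.064 ] 8.6 -0.06
25 False [-4.4115  0.0204 -7.8229] 8.93 -0.04
30 False [-4.7581  0.7832 -8.4366] 9.27 -0.07
35 False [-5.3232  0.0141 -6.929 ] 9.6 -0.03
40 False [-5.2957  1.1065 -7.7431] 9.93 -0.13
45 False [-5.1535  1.723  -7.4323] 10.27 -0.1
```

View pics/e_w.png

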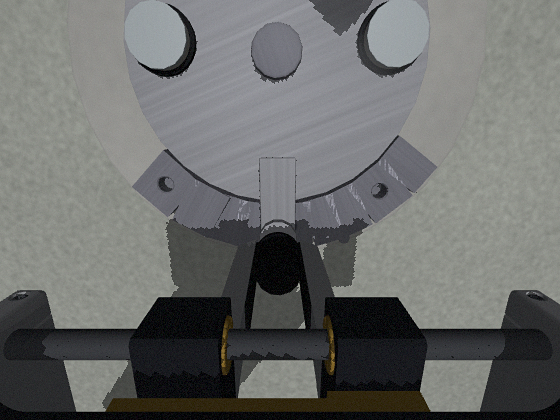

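Run:
```python
from h import *
im=cv2.imread("pics/e_w.png")
a=cv2.resize(im[165:205,140:195],None,fx=7,fy=7,interpolation=cv2.INTER_CUBIC);b=cv2.resize(im[165:205,355:410],None,fx=7,fy=7,interpolation=cv2.INTER_CUBIC)
cv2.imwrite("pics/e_z.png",np.hstack([a,b]))
k=vision.get_calibration("wrist")
print(pix("wrist",P(0,.03),k),pix("wrist",P(85.3,.029),k))
```

```text
[165.13703334 184.93086447] [378.71605248 192.51467545]
```

View pics/e_z.png

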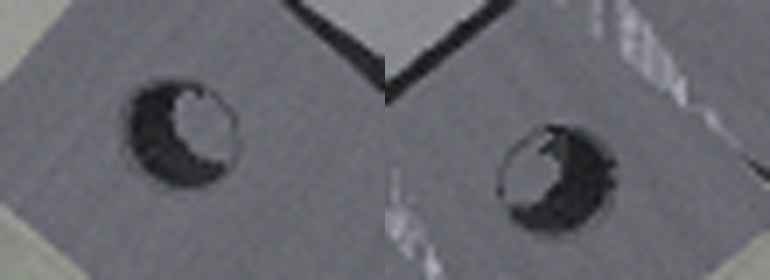

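Run:
```python
from h import *
k=vision.get_calibration("wrist")
h1=back(k,(166.1,184.1),.03)[:2];h3=back(k,(379.6,190.9),.029)[:2]
for c in(C,C+[.001,0],C+[0,.001],C+[.0005,.0008]):
  d=[np.degrees(np.arctan2(*(h-c)[::-1])-A0)%360 for h in(h1,h3)]; print(d,d[1]-d[0]-360*(d[1]<d[0]),np.hypot(*(h1-c)),np.hypot(*(h3-c)))
L=np.linalg.norm(h3-h1); print(2*np.degrees(np.arcsin(L/.25)),2*np.degrees(np.arcsin(L/.249)))
```

```text
[np.float64(0.055363312174909425), np.float64(85.89601255542783)] 85.84064924325293 0.12394253001589088 0.1243780523369794
[np.float64(0.16356561415845786), np.float64(85.45850014157912)] 85.29493452742066 0.12491453027871945 0.12468744908548032
[np.float64(0.5054410867393314), np.float64(86.03579385381767)] 85.53035276707834 0.12371044760160267 0.1253305334276996
[np.float64(0.4682758371748604), np.float64(85.79017395577398)] 85.32189811859912 0.12424292571404476 0.12529283337923755
85.12705851387942 85.55041946613079
```

Run:
```python
from h import *
f0=np.load("f0.npy")
def F(da):
    return loc(np.mean([telemetry.current_wrist_force() for _ in range(3)],0)-f0,da)
for rad in (.1247,.1244,.1241,.1238):
    r.move_l(P(45,.104,rad),rot=Q(45),vel=.01); r.hold(.1); f=F(45); print(rad,f)
    if f[0]>-1: break
r.move_l(P(47,.104,rad),rot=Q(47),vel=.03); r.hold(.1); print(47,F(47))
z=.1015
r.move_l(P(47,z,rad),vel=.02); r.hold(.1); print(z,F(47))
while z>.0975:
    z-=.0005; r.move_l(P(47,z,rad),vel=.01); r.hold(.05); f=F(47); print(round(z,4),f)
    if f[2]>-4.5: break
print(telemetry.current_t(),rad)
```

```text
0.1247 [-5.2456  0.6565 -7.8806]
0.1244 [-6.4674  0.7262 -7.5049]
0.1241 [-5.2884  0.0086 -7.6537]
0.1238 [-4.4974  0.3433 -9.689 ]
47 [-3.4726  1.6098 -7.2935]
0.1015 [-2.9281  0.406  -6.7615]
0.101 [-1.7519  1.3023 -7.4044]
0.1005 [-0.9634  0.2061 -7.2783]
0.1 [-2.0208 -0.502  -7.2692]
0.0995 [-0.4772  0.4271 -6.7903]
0.099 [-0.2945 -0.0818 -6.0563]
0.0985 [-0.0539  0.8236 -6.1926]
0.098 [ 1.3662 -0.4214 -2.3783]
14.5833 0.1238
```

Run:
```python
from h import *
f0=np.load("f0.npy")
def F(da):
    return loc(np.mean([telemetry.current_wrist_force() for _ in range(3)],0)-f0,da)
n=0
da=47
while da<49.4:
    da+=.25; r.move_l(P(da,.098,.1238),rot=Q(da),vel=.02); r.hold(.05); f=F(da); print(da,f)
    if f[2]<-5.2: n+=1
    if n>=4 or abs(f[1])>5: break
print(telemetry.current_t(),telemetry.current_ee_pos()-P(da,.098,.1238))
im=vision.snapshot("wrist"); cv2.imwrite("pics/f_w.png",im[:,:,::-1])
```

```text
47.25 [ 2.5329  0.3656 -3.7136]
47.5 [ 0.8574  0.9297 -5.674 ]
47.75 [ 2.2202  1.5534 -5.4836]
48.0 [ 1.5228  0.0431 -7.1386]
48.25 [ 1.0541  0.0453 -7.1081]
16.0833 [-1.15001464e-04 -3.77121973e-05 -4.02144553e-05]
```

Run:
```python
from h import *
f0=np.load("f0.npy")
def F(da):
    return loc(np.mean([telemetry.current_wrist_force() for _ in range(4)],0)-f0,da)
da=49.1; r.move_l(P(da,.098,.1238),rot=Q(da),vel=.02); r.hold(.1); print(F(da))
for z in (.0973,.0966,.0958,.095,.0942,.0934):
    g=r.move_l(P(da,z,.1238),vel=.015,guard=4); r.hold(.1); f=F(da); print(z,g,f)
    if g or f[2]>-3 or abs(f[1])>3.5: break
print(telemetry.current_t())
```

```text
[ 2.4595  0.5827 -6.1849]
0.0973 False [ 1.8226  1.1402 -6.0292]
0.0966 False [ 1.9601  1.0127 -6.7156]
0.0958 False [ 3.9426  0.6986 -6.1185]
0.095 False [ 3.3166  0.7798 -5.3497]
0.0942 False [ 3.0227  1.1695 -5.7284]
0.0934 False [ 3.4536  1.0968 -5.2365]
18.5833
```

Run:
```python
from h import *
f0=np.load("f0.npy")
def F(da):
    return loc(np.mean([telemetry.current_wrist_force() for _ in range(4)],0)-f0,da)
da=49.1
r.move_l(P(da,.0934,.1242),vel=.01); r.hold(.1); print(F(da))
for z in (.0926,.0918,.0910,.0904):
    g=r.move_l(P(da,z,.1242),vel=.015,guard=3.5); r.hold(.1); f=F(da); print(z,g,f)
    if g or f[2]>-2.5 or abs(f[1])>3.5: break
print(telemetry.current_t())
im=vision.snapshot("wrist"); cv2.imwrite("pics/g_w.png",im[:,:,::-1])
```

```text
[ 1.4152  0.4569 -5.3473]
0.0926 False [ 2.221  -0.4619 -5.9637]
0.0918 False [ 0.9789  0.2098 -5.5208]
0.091 False [ 0.9658  0.1574 -4.9891]
0.0904 False [-0.3729  0.7021 -4.9904]
20.3333
```

View pics/g_w.png

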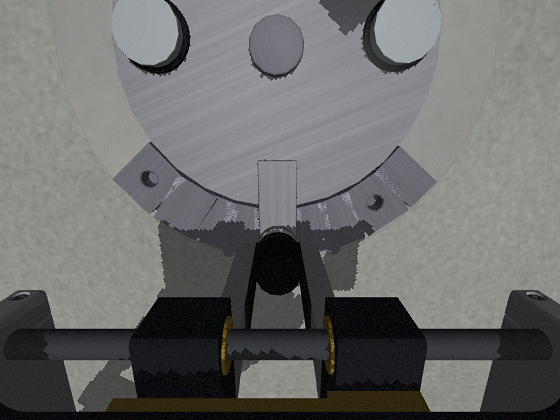

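Run:
```python
from h import *
f0=np.load("f0.npy")
def F(da):
    return loc(np.mean([telemetry.current_wrist_force() for _ in range(4)],0)-f0,da)
da=49.1
for z in (.0899,.0895,.0891,.0888,.0885):
    g=r.move_l(P(da,z,.1242),vel=.015,guard=3); r.hold(.1); f=F(da); print(z,g,f)
    if g or f[2]>-3: break
gripper_to(.028,10); r.hold(.2); print(F(da))
gripper_to(.06,10); print(F(da))
r.hold(.2)
im=vision.snapshot("wrist"); cv2.imwrite("pics/h_w.png",im[:,:,::-1])
r.move_l(P(da,.16,.1242),vel=.12)
im=vision.snapshot("wrist"); cv2.imwrite("pics/i_w.png",im[:,:,::-1])
for t in ["knob"]:
    print([(round(d["score"],2),d["at"]) for d in models.mark_of(t,"wrist")[:2]],models.boxes_of(t,"wrist")[:2],P(49.1,.08,.1247))
print(telemetry.current_t())
```

```text
0.0899 False [-0.3181  0.2378 -2.1405]
[-1.3739 -0.242  -0.1111]
[-0.498   0.1233  0.4245]
[(0.62, [0.4658, 0.0229, 0.0802])] [{'at': [0.4668, 0.0255, 0.0987], 'score': 0.73}] [0.45835356 0.02176364 0.08      ]
23.0167
```

View pics/i_w.png

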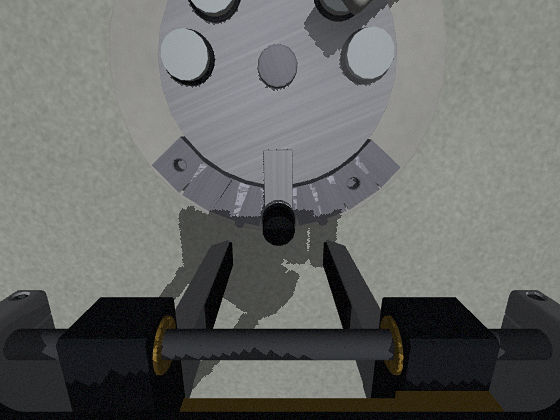

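View pics/h_w.png

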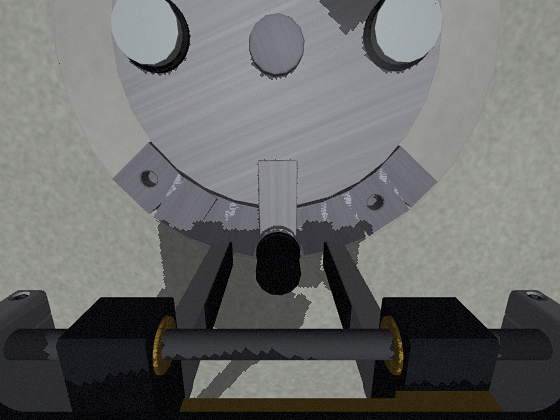

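Run:
```python
from h import *
for n in "ch":
    im=cv2.imread(f"pics/{n}_w.png").max(2)[220:300,240:318]; ys,xs=np.where(im<22); print(n,xs.min(),xs.max(),ys.min(),ys.max(),len(xs))
r.move_l(P(49.1,.25,.1242),vel=.15)
cv2.imwrite("pics/j_s.png",vision.snapshot("scene")[:,:,::-1])
for t in ["bottle","tip_box","dishes","knob"]:
    print(t,[(round(d["score"],2),np.round(d["at"],4)) for d in models.mark_of(t,"scene")[:2]])
print(telemetry.current_t())
```

```text
c 15 59 13 75 2263
h 16 60 12 74 2279
bottle [(0.79, array([0.5954, 0.3829, 0.0018]))]
tip_box [(0.71, array([ 0.4645, -0.4162, -0.0018]))]
dishes [(0.72, array([ 0.4657,  0.389 , -0.0032]))]
knob [(0.56, array([0.4602, 0.0211, 0.0812]))]
24.0167
```

View pics/j_s.png

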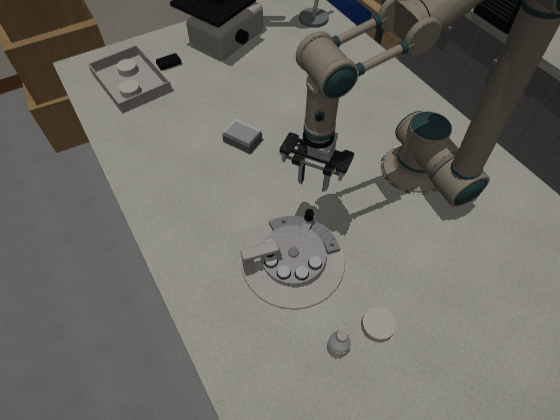

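The scene view shows the pin and knob at about (309,215), in the next hole. The gripper is clear, and the bottle, box and dishes have not moved. Seen from the same tool height, the knob looks the same size and sits in the same place as when it was home at the start.

```bash
python3 -c "
from h import *
r.sign_off(); print(telemetry.current_t())"
```

```text
the job is handed in; nothing more can be done
the job is handed in; nothing more can be done
```

The next dish is under the reading head: the pin is down in the next hole, about 49° counter-clockwise of the first, and released. I handed the job in at about 24 s.

**What I did:** I gripped the knob and drew the pin up 14 mm. I then turned the carousel to 47° and let the tip down lightly until it touched the track. I slid it in 0.25° steps until the support under it vanished, at about 47.4°. I centred it at 49.1°, lowered it into the hole, opened the gripper and backed off.

**Last checks:**
- **Pin home:** It came to rest at tool height 0.0899 m, against 0.090 m when it was home at the start. In wrist pictures taken at the same tool height, the knob looks the same size and position to within 1 px. The network puts the knob at 81 mm; 80 mm is home.
- **Forces:** Sideways force along the track read no more than about 1.7 N at the points I checked. Pressing on the track reached roughly 5 N or less.
- **Bystanders:** The bottle, tip box and dishes are where they were, within the networks' error of about 4 mm.

**Off the plan:** While turning, the radial force rose to about 6.5 N because my estimate of the carousel's axis was about 1 mm off. I corrected the radius before lowering the pin. The tip also met the track about 1 mm lower than the nominal 9–10 mm, at a pin height of 8.0–8.5 mm, which matches the soft contact in your description.

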